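# Tip a carton onto a packing board and slide it into its recess

### The arm

A 6-joint arm with a two-finger parallel gripper is mounted at the origin on the work surface. World frame = base frame: x ahead of the robot, y to its left, z up, the work surface at z = 0. Lengths are in m, angles in degrees, forces in N, time in s.
With the tool pointing down it reaches from about 0.325 to 0.85 m from the base axis. Payload 15.5 kg.
Tool frame: the origin (TCP) lies at the very end of the fingers, on their centre line; the grasp point (between the pads) lies arm.grip_depth behind it (arm.grip_depth is the distance from the TCP to the grasp point, in m); z points along the fingers, y is the line along which they close (so a half turn about z gives the same grasp; the last joint's range is limited). The gripper opens to 91 mm and grips with 3 to 60 N. Pads are 32 mm wide; open, the fingers measure 118 mm over their backs; the gripper's body (76 mm by 178 mm) begins 60 mm behind the grasp point.
Start: joints at [66.033, 28.281, 77.091, -0, 74.628, -5.472], TCP at [0.198, 0.593, 0.214] pointing down, gripper open.
Joint ranges: [-166.48, 166.48], [-47.26, 123.95], [12.59, 153.08], [-70.14, 250.14], [6.76, 159.57], [-176.63, 176.63]. Speed limits (degrees/s): [108.29, 108.29, 147.25, 172.46, 172.46, 172.46].

### API

Orientations are given as a 3x3 rotation matrix whose columns are the frame's x, y, z axes.
In Python, from rig import arm gives the robot as it stands. Calls block until the motion is done:
- arm.move_to(position, orientation): joint-space move of the TCP to a pose.
- arm.move_l(position, orientation=None, feed=0.15): straight line of the TCP; orientation=None keeps the orientation; feed is the mean speed in m/s.
- arm.move_joints(angles): joint-space move.
- arm.grip(opening): finger opening in m; the grip force is fixed at half the most; returns when the fingers have stopped.
- arm.sleep(seconds).
- arm.solve_ik(position, orientation): joint angles nearest the present ones, or None.
- arm.snapshot(name): name is "scene" or "top"; returns the picture (400x640x3 uint8, red, green, blue); there is no depth.
- arm.get_calibration(name): a dict with "intrinsics" (3x3 intrinsics, pixels), "cam_to_world" (4x4, takes a point from camera to world coordinates). Camera axes: x right, y down, z forward; pixel columns grow to the right and rows downward; lengths in m; the calibration is good to about 2 mm. A picture is of the moment at which its call begins. get_calibration takes no time and is no camera call.
A pose or a line that the arm cannot do raises arm.Unreachable and nothing moves.
- arm.sign_off(): hands the job in; it is judged then, once.
Readings, each from a call of its own:
- arm.current_t(): time.
- arm.current_joint_positions(): joint angles.
- arm.current_dq(): joint speeds.
- arm.current_tau(): joint torques, N m.
- arm.current_ee_pos(): TCP position.
- arm.current_tool_rot(): TCP orientation.
- arm.current_force(): force on the tool from outside, world axes, zero at the start.
- arm.current_torque(): the same for the moment, N m.
- arm.current_width(): finger opening in m.
- arm.current_grasp_force(): force on a finger pad.
Only numpy, scipy, OpenCV 4.12 (cv2) and the standard library are available. Lean on these libraries where they do the work, as an engineer would, in place of code of your own. Each camera call takes 0.05 s, during which the arm holds its last target. There are 200 camera calls.

### The job

The tall carton has to travel lying down: push it up to the packing board's raised entry edge, tip it over that edge so that it lies flat on the deck, bring it against the long guide batten, and slide it along until it drops fully home in the board's shallow recess. Tip and slide it, do not lift or carry it, and do not crush it by pushing on after it has stopped; leave the flange, the tray and the small carton where they are.

Things in the scene. Friction and masses are not known exactly. Their poses are not given: they have to be found in the camera images.
- board: Wooden packing board fixed to the table, 460 long (x) x 220 wide. Origin: on the table, on the entry edge; the board spans x 0 to 460, y -130 to 90 mm. x: the sliding direction, from the entry edge along the board; y: towards the guide batten; z up. Its deck is 24 mm above the table (seams of 0.5 mm at most); the entry edge is a vertical 24 mm step.
- batten (a point): Point on the inner face of the guide batten, at deck height, halfway along the board (board x 230, y 70 mm); board's axes. The batten is a fixed straight bar along the whole board, y 70 to 90 mm, top 54 mm above the table.
- recess_zone (a point): Point at deck height at board x 212, y 8.5 mm; board's axes. The near edge of the recess lies up to 25 mm before or behind it along x, differently each time: NOT measured. The recess is an open-topped rectangle 166 long (x), 127 wide (board y -55 to 72 mm), floor 12 mm above the table, about 12 mm deep, with deck at the same height on all four sides.
- recess_far (a point): Point at deck height at board x 378, y 8.5 mm; board's axes. The far wall of the recess lies up to 25 mm before or behind it. A carton slid square along the batten dips with its nose into the recess, then its tail drops, and this wall stops it: the push force then rises sharply (the nose's dip can jolt the pusher too).
- carton: Sealed brown carton, a rigid box 55 (its x) x 120 (y) x 160 (z) mm, 0.3 to 0.65 kg; sliding takes 1 to 7 N, more than 50 N crushes it. Origin: centre of its underside. It starts standing on the table, 2 to 31 mm off the entry edge, within 0.08 rad of the board's yaw, its x towards the board; sideways it stands 8 to 37 mm short of the batten's inner face.
- carton_mid (a point): The centre of the carton's volume, with the carton's axes. Lying on the deck it is 51.5 mm above the table, in the recess 39.5 mm. The carton, pushed near its top with its foot against the entry edge, tips about that edge with about 1 to 2 N and falls flat on the deck: its x then points down, its z along the board's x, and its foot end overhangs the edge by about 24 mm.
- flange: Bystander: turned aluminium flange lying on the table, 84 mm across, 30 mm high. Origin: centre of its underside.
- pin_tray: Bystander: small wooden tray of steel pins, 120 x 150 x 70 mm high. Origin: centre of its underside.
- small_carton: Bystander: small closed carton, 90 x 130 x 60 mm high. Origin: centre of its underside.

How it is judged (in metres and radians):
On the way, in this order (a step that is already met when the one before it is completed fails the run):
1. the carton lies flat on the deck, the side that faced the board underneath (angle between carton's own x axis and vertical above 3 rad and angle between the z axis of carton and the x axis of board, either way round below 0.35 rad and z of carton_mid in the frame of board between 0.046 and 0.057 m), for 0.2 s.
2. the carton has dropped fully into the recess (angle between carton's own x axis and vertical above 3.09 rad and angle between the z axis of carton and the x axis of board, either way round below 0.08 rad and z of carton_mid in the frame of board between 0.036 and 0.0425 m and x of carton_mid in the frame of board between 0.255 and 0.335 m and y of carton_mid in the frame of board between -0.005 and 0.02 m), for 0.2 s.
At the end, for the whole second after the job is handed in: The carton lies at rest in the recess, the side that faced the board underneath, level within 0.05 rad and within 0.08 rad of the board's direction, its centre 36 to 42.5 mm above the table and over the recess (all of step 2 and linear speed of carton below 0.01 m/s); the robot touches nothing.
It fails at once if the carton is crushed: pushed with more than 50 N (contact force between the fingers and carton above 50 N).
It fails at once if the carton is lifted: its centre more than 130 mm above the table (height (world z) of carton_mid above 0.13 m).
It fails at once if the flange, the tray or the small carton is moved more than 30 mm (distance of any of flange, pin_tray, small_carton from where it was at the start of the episode above 0.03 m).
It also fails if it takes over 64 s, if anything falls off the work surface, if the arm or the gripper's body presses on something with over 40 N, if the wrist force passes 120 N, or if a joint passes its speed limit or range.

## Working session

There is one attempt and no reset: what is moved stays moved. The work goes in short steps, each a Python script; the robot and the scene stay as the last script left them, time stands still between calls to the robot, and variables do not carry over. Pictures are saved under pics/ and viewed, at most 10 in all, crops included, and the job is handed in when it is done.

```bash
mkdir -p pics; ls; python3 - <<'E'
from rig import arm
import cv2
for n in("scene","top"):
    cv2.imwrite(f"pics/{n}0.png",arm.snapshot(n)[:,:,::-1]); c=arm.get_calibration(n); print(c["intrinsics"],c["cam_to_world"])
print(arm.current_t(),arm.grip_depth,arm.current_tool_rot())
E
```

```text
pics
[[457.49495528   0.         318.61697256]
 [  0.         457.49495528 196.9277452 ]
 [  0.           0.           1.        ]] [[ 0.84975055  0.31701735 -0.42121729  1.15416564]
 [ 0.52699275 -0.53237759  0.66245962 -1.04072486]
 [-0.01423545 -0.78490388 -0.619454    1.0062144 ]
 [ 0.          0.          0.          1.        ]]
[[476.64494326   0.         322.86328558]
 [  0.         476.64494326 203.61555683]
 [  0.           0.           1.        ]] [[ 0.02683908 -0.99679393  0.07537591  0.42294845]
 [-0.9995415  -0.02781728 -0.01195774 -0.01575783]
 [ 0.01401615 -0.07502042 -0.99708349  1.54794267]
 [ 0.          0.          0.          1.        ]]
0.1 0.0188 [[-9.48342996e-01  3.17246501e-01 -4.67936645e-04]
 [ 3.17246826e-01  9.48342423e-01 -1.04886757e-03]
 [ 1.11014607e-04 -1.14313763e-03 -9.99999340e-01]]
```

View pics/scene0.png

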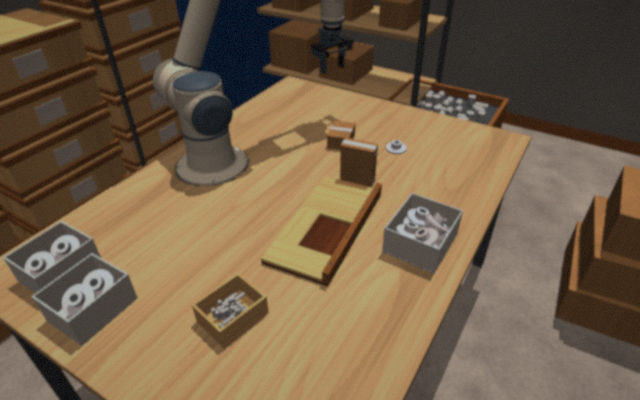

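View pics/top0.png

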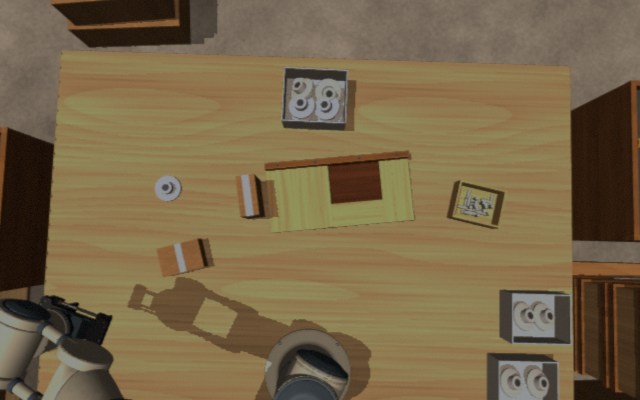

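The scene view shows the carton standing by the board's entry edge around (358,162). In the top view the carton is at about (248,196), the board at (265–413, 152–232) with the batten along its upper side, and the recess is the dark patch at (330–382, 160–203). I'll enlarge the top view to get the edges.

```bash
python3 - <<'E'
import cv2
t=cv2.imread("pics/top0.png")[145:240,225:420]
cv2.imwrite("pics/topc.png",cv2.resize(t,None,fx=4,fy=4,interpolation=cv2.INTER_CUBIC))
t=cv2.imread("pics/top0.png")
for p in [(300,210),(300,192),(400,215),(300,245),(380,250),(240,230),(340,158),(355,185),(241,196),(248,196),(256,196)]: print(p,t[p[1],p[0]],cv2.cvtColor(t,cv2.COLOR_BGR2HSV)[p[1],p[0]])
E
```

```text
(300, 210) [ 84 139 143] [ 28 105 143]
(300, 192) [ 83 135 144] [ 26 108 144]
(400, 215) [ 89 146 145] [ 31 100 146]
(300, 245) [ 86 131 144] [ 23 103 144]
(380, 250) [ 74 114 143] [ 17 123 143]
(240, 230) [ 82 124 145] [ 20 111 145]
(340, 158) [ 38  70 116] [ 12 171 116]
(355, 185) [21 38 71] [ 10 180  71]
(241, 196) [ 56  95 139] [ 14 152 139]
(248, 196) [148 147 144] [ 98   7 148]
(256, 196) [ 47  82 118] [ 15 153 118]
```

View pics/topc.png

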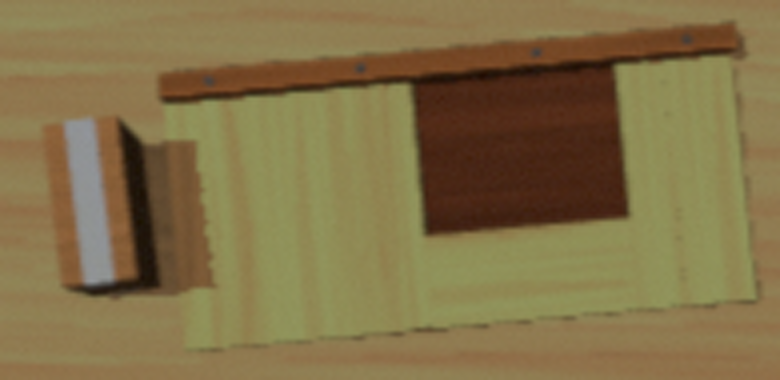

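The enlarged top view shows these crop pixels:
- Deck corners: (186,349) and (755,299).
- Batten top corners: (160,75), (162,100), (735,25) and (740,50).
- Recess corners: (413,82), (425,234), (628,216) and (613,65).
- Carton top corners: (43,127), (118,117), (137,280) and (65,287).

```bash
cat > h.py <<'E'
import numpy as np
from rig import arm
def ray(px,z,cam="top"):
    c=arm.get_calibration(cam);T=c["cam_to_world"]
    d=T[:3,:3]@np.linalg.solve(c["intrinsics"],[px[0],px[1],1]);o=T[:3,3]
    return (o+d*(z-o[2])/d[2])[:2]
def crop(px): return ((px[0]+.5)/4-.5+225,(px[1]+.5)/4-.5+145)
def fit(L,W):  # 2D rigid: W=R L+t
    L,W=np.array(L,float),np.array(W);l,w=L-L.mean(0),W-W.mean(0)
    a=np.arctan2((l[:,0]*w[:,1]-l[:,1]*w[:,0]).sum(),(l*w).sum())
    R=np.array([[np.cos(a),-np.sin(a)],[np.sin(a),np.cos(a)]]);t=W.mean(0)-R@L.mean(0)
    return a,R,t,((R@L.T).T+t-W)*1e3
E
cat > m.py <<'E'
from h import *
np.set_printoptions(precision=4,suppress=True)
B=[((0,-.13),.024,(186,349)),((.46,-.13),.024,(755,299)),((0,.09),.054,(160,75)),((0,.07),.054,(162,100)),((.46,.09),.054,(735,25)),((.46,.07),.054,(740,50))]
a,R,t,e=fit([b[0] for b in B],[ray(crop(b[2]),b[1]) for b in B]);print("board",a,t);print(e)
C=[((-.0275,.06),(43,127)),((.0275,.06),(118,117)),((.0275,-.06),(137,280)),((-.0275,-.06),(65,287))]
ac,_,tc,e=fit([c[0] for c in C],[ray(crop(c[1]),.16) for c in C]);print("carton",ac,tc);print(e)
inb=lambda p:R.T@(p-t)
print("carton in board",inb(tc),ac-a)
for p in [(413,82),(425,234),(628,216),(613,65)]: print("rec",inb(ray(crop(p),.024)))
for k,p,z in(("fl",(168,188),.03),("small",(182,257),.06)): print(k,inb(ray(p,z)),ray(p,z))
np.savez("b.npz",R=R,t=t,a=a)
E
python3 m.py
```

```text
board -1.4552719875917022 [0.5699 0.1443]
[[-2.4453  0.8936]
 [-1.753  -2.0351]
 [ 1.1907  1.0466]
 [ 1.1667  1.0317]
 [ 0.879  -1.4384]
 [ 0.9619  0.5015]]
carton -1.4101797908254359 [0.5462 0.1886]
[[ 0.4036 -0.2273]
 [ 0.2601 -0.0733]
 [ 0.8007 -0.9785]
 [-1.4644  1.2791]]
carton in board [-0.0468 -0.0185] 0.0450921967662663
rec [0.2006 0.0705]
rec [ 0.1992 -0.0528]
rec [ 0.3631 -0.0526]
rec [0.363  0.0704]
fl [-0.314   0.0403] [0.5738 0.4608]
small [-0.2758 -0.1815] [0.3578 0.3974]
```

```bash
cat >> h.py <<'E'
import os
if os.path.exists("b.npz"):
    _b=np.load("b.npz");Rb,tb,ab=_b["R"],_b["t"],float(_b["a"])
    xb=np.array([*Rb[:,0],0]);yb=np.array([*Rb[:,1],0]);Z=np.array([0,0,1.])
P=lambda x,y,z:np.array([*(tb+Rb@np.array([x,y])),z])
def Rt(th,s=1,along="y"):
    """tool tilted th deg towards board x; closing line along board y (or x)"""
    th=np.radians(th);z=np.sin(th)*xb-np.cos(th)*Z;y=s*(yb if along=="y" else xb)
    return np.column_stack([np.cross(y,z),y,z])
def inb(p): return np.array([*(Rb.T@(np.array(p)[:2]-tb)),p[2]])
def push(start,end,step,limit,feed=.05,hits=1):
    """straight stepped push in board frame until the force against the motion exceeds limit"""
    s,e=np.array(start,float),np.array(end,float);n=max(1,int(np.ceil(np.linalg.norm(e-s)/step)))
    d=Rb@(e-s)[:2];d/=np.linalg.norm(d);f0=np.array(arm.current_force())[:2]@d;log=[];h=0
    for i in range(1,n+1):
        q=s+(e-s)*i/n;arm.move_l(P(*q),feed=feed)
        f=-(np.array(arm.current_force())[:2]@d-f0);log.append((round(float(q[0])*1e3,1),round(float(q[1])*1e3,1),round(float(f),1)))
        h=h+1 if f>limit else 0
        if h>=hits: return q,True,log
    return q,False,log
E
python3 - <<'E'
from h import *
np.set_printoptions(precision=1,suppress=True)
for s in(1,-1):
  for n,p,R in [("a",(-.16,-.0185,.12),Rt(35,s)),("b",(-.12,-.0185,.014),Rt(35,s)),("c",(-.05,-.0185,.014),Rt(35,s)),("t",(-.13,-.0185,.14),Rt(0,s)),("t2",(.04,-.0185,.14),Rt(0,s)),("l",(.056,-.12,.05),Rt(0,s,"x")),("l2",(.056,-.06,.05),Rt(0,s,"x")),("s",(-.06,.01,.04),Rt(0,s)),("s2",(.2,.01,.04),Rt(0,s))]:
    q=arm.solve_ik(P(*p),R);print(s,n,None if q is None else np.array(q))
print(inb(arm.current_ee_pos()),arm.current_force())
E
```

```text
1 a [ 39.8  44.5  71.3 -28.8  85.8  40.9]
1 b [ 37.   50.7  77.8 -31.1  73.5  45.3]
1 c [ 31.7  48.7  84.  -34.1  67.8  44.1]
1 t [21.1 30.9 85.5 -0.  63.7 14.5]
1 t2 [ 4.4 28.3 90.6 -0.  61.  -2.2]
1 l [  1.9  30.3 109.4  -0.   40.3  85.3]
1 l2 [  2.4  33.3 101.1  -0.   45.7  85.8]
1 s [14.1 38.8 89.  -0.  52.2  7.5]
1 s2 [-10.7  38.6  89.5  -0.   51.9 -17.3]
-1 a [  39.8   44.5   71.3  -28.8   85.8 -139.1]
-1 b [  37.    50.7   77.8  -31.1   73.5 -134.7]
-1 c [  31.7   48.7   84.   -34.1   67.8 -135.9]
-1 t [  21.1   30.9   85.5   -0.    63.7 -165.5]
-1 t2 None
-1 l [  1.9  30.3 109.4  -0.   40.3 -94.7]
-1 l2 [  2.4  33.3 101.1  -0.   45.7 -94.2]
-1 s [  14.1   38.8   89.    -0.    52.2 -172.5]
-1 s2 [-10.7  38.6  89.5  -0.   51.9 162.7]
[-0.5 -0.3  0.2] [ 0.7 -0.4  0.7]
```

```bash
python3 - <<'E'
from h import *
import cv2
R=Rt(35)
arm.move_to(P(-.17,-.0185,.12),R)
arm.move_l(P(-.115,-.0185,.014),feed=.15);print(arm.current_t(),arm.current_force())
q,hit,l=push((-.115,-.0185,.014),(-.072,-.0185,.014),.006,9);print(hit,l,arm.current_t())
if not hit:
    q,hit,l=push(q,(-.058,-.0185,.014),.0015,9,.02);print(hit,l,arm.current_t())
i=arm.snapshot("top")[145:240,200:395];cv2.imwrite("pics/t1.png",cv2.resize(i[:,:,::-1],None,fx=4,fy=4))
E
```

```text
2.6667 [-0.0088132  -0.2714287  -0.51337097]
False [(-109.6, -18.5, 0.8), (-104.3, -18.5, -0.2), (-98.9, -18.5, 1.0), (-93.5, -18.5, 1.5), (-88.1, -18.5, 0.3), (-82.7, -18.5, 0.8), (-77.4, -18.5, 1.3), (-72.0, -18.5, 0.7)] 4.7333
True [(-70.6, -18.5, 1.5), (-69.2, -18.5, 7.6), (-67.8, -18.5, 15.8)] 5.4833
```

View pics/t1.png

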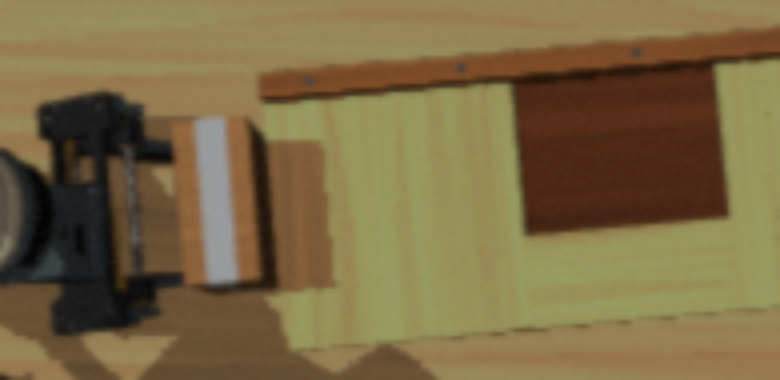

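The picture shows the carton square against the entry edge (top face at about (175–262, 117–287) in the crop). Next is the tip.

```bash
python3 - <<'E'
from h import *
import cv2
arm.move_l(P(-.12,-.0185,.03),feed=.15)
arm.move_l(P(-.12,-.0185,.14),Rt(0),feed=.15)
q,hit,l=push((-.12,-.0185,.14),(-.08,-.0185,.14),.04,15,.1)
q,hit,l=push(q,(.0,-.0185,.14),.005,15,.05);print(hit,l,arm.current_t())
arm.sleep(.5)
arm.move_l(P(-.02,-.0185,.2),feed=.2);arm.move_to(P(.05,-.17,.2),Rt(0,1,"x"))
i=arm.snapshot("top")[145:240,225:420];cv2.imwrite("pics/t2.png",cv2.resize(i[:,:,::-1],None,fx=4,fy=4));print(arm.current_t())
E
```

```text
False [(-75.0, -18.5, -0.7), (-70.0, -18.5, 0.7), (-65.0, -18.5, 0.6), (-60.0, -18.5, 0.0), (-55.0, -18.5, -0.9), (-50.0, -18.5, 0.3), (-45.0, -18.5, 0.3), (-40.0, -18.5, -1.0), (-35.0, -18.5, -0.3), (-30.0, -18.5, -0.7), (-25.0, -18.5, -0.9), (-20.0, -18.5, -0.7), (-15.0, -18.5, -0.5), (-10.0, -18.5, -0.6), (-5.0, -18.5, -1.3), (0.0, -18.5, -0.5)] 11.4833
13.8333
```

View pics/t2.png

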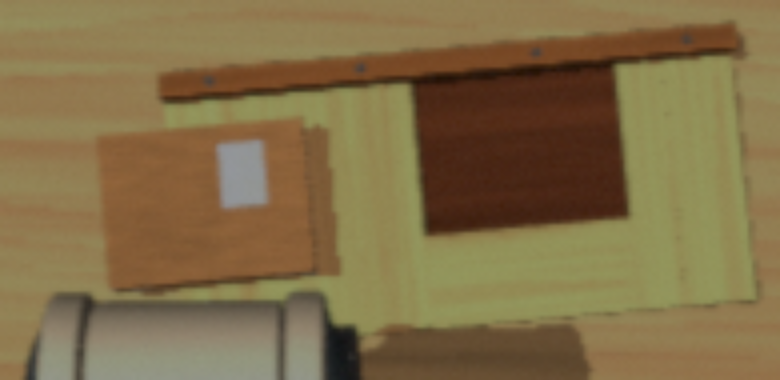

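The carton lies flat on the deck, with top corners at (97,135), (302,118), (317,272) and (110,290). Now I'll push it sideways to the batten.

```bash
python3 - <<'E'
from h import *
import cv2
C=[((-.08,.06),(97,135)),((.08,.06),(302,118)),((.08,-.06),(317,272)),((-.08,-.06),(110,290))]
a,_,t,e=fit([c[0] for c in C],[ray(crop(c[1]),.079) for c in C]);c=inb([*t,0]);print(c,a-ab,np.abs(e).max())
x=float(c[0]);y0=float(c[1])-.06-.016
arm.move_l(P(x,y0-.03,.15),feed=.25);arm.move_l(P(x,y0-.02,.045),feed=.2)
q,hit,l=push((x,y0-.02,.045),(x,-.073,.045),.005,10);print(hit,l,arm.current_t())
if not hit:
    q,hit,l=push(q,(x,-.058,.045),.0012,9,.02);print(hit,l,arm.current_t())
arm.move_l(P(x,q[1]-.02,.045),feed=.1);arm.move_l(P(x,q[1]-.03,.15),feed=.25)
arm.move_to(P(-.1,.008,.15),Rt(0))
i=arm.snapshot("top")[145:240,225:420];cv2.imwrite("pics/t3.png",cv2.resize(i[:,:,::-1],None,fx=4,fy=4));print(arm.current_t())
E
```

```text
[ 0.0311099  -0.01853605  0.        ] 0.0016996470310652878 0.8155659336370746
False [(31.1, -109.9, 0.2), (31.1, -105.3, -0.8), (31.1, -100.7, 0.4), (31.1, -96.1, -0.4), (31.1, -91.5, 0.8), (31.1, -86.8, 0.6), (31.1, -82.2, 0.2), (31.1, -77.6, -1.2), (31.1, -73.0, 0.4)] 17.1917
True [(31.1, -71.8, 2.6), (31.1, -70.7, 1.7), (31.1, -69.5, 7.1), (31.1, -68.4, 13.0)] 18.1917
20.4333
```

View pics/t3.png

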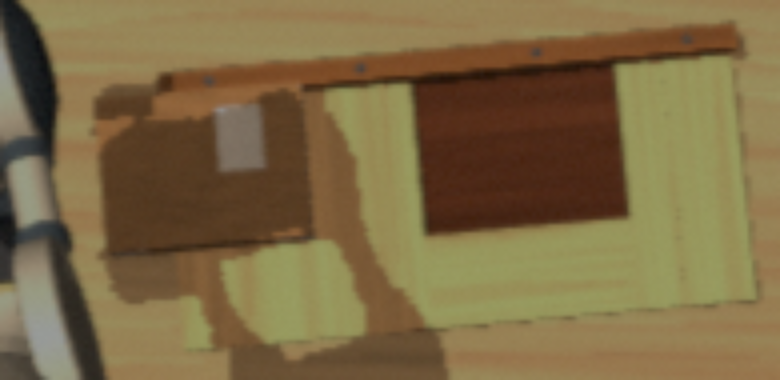

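The carton sits against the batten, in the arm's shadow, with its tail at crop x≈100 and its lower edge from (108,252) to (312,238). Now I'll slide it along.

```bash
python3 - <<'E'
from h import *
import cv2
arm.move_l(P(-.1,.008,.042),feed=.2)
q,hit,l=push((-.1,.008,.042),(.165,.008,.042),.007,18,.06);print(hit,l,arm.current_t())
if not hit:
    q,hit,l=push(q,(.2,.008,.042),.0012,12,.02,hits=2);print(hit,l,arm.current_t())
arm.move_l(P(q[0]-.05,.008,.042),feed=.15)
arm.move_l(P(q[0]-.1,.008,.2),feed=.25);arm.move_to(P(-.2,.0,.25),Rt(0))
i=arm.snapshot("top")[145:240,225:420];cv2.imwrite("pics/t4.png",cv2.resize(i[:,:,::-1],None,fx=4,fy=4));print(arm.current_t())
E
```

```text
False [(-93.0, 8.0, 0.4), (-86.1, 8.0, 0.3), (-79.1, 8.0, 0.5), (-72.1, 8.0, 1.3), (-65.1, 8.0, 0.7), (-58.2, 8.0, -0.4), (-51.2, 8.0, -0.5), (-44.2, 8.0, 0.4), (-37.2, 8.0, 1.4), (-30.3, 8.0, 0.8), (-23.3, 8.0, 0.2), (-16.3, 8.0, 0.6), (-9.3, 8.0, 0.1), (-2.4, 8.0, 1.3), (4.6, 8.0, 1.0), (11.6, 8.0, 0.7), (18.6, 8.0, 0.2), (25.5, 8.0, 0.6), (32.5, 8.0, 0.1), (39.5, 8.0, -0.2), (46.4, 8.0, 1.4), (53.4, 8.0, 0.0), (60.4, 8.0, 0.6), (67.4, 8.0, 0.6), (74.3, 8.0, -0.0), (81.3, 8.0, 0.7), (88.3, 8.0, 1.0), (95.3, 8.0, 0.6), (102.2, 8.0, 0.2), (109.2, 8.0, 0.8), (116.2, 8.0, 0.8), (123.2, 8.0, 0.5), (130.1, 8.0, 0.8), (137.1, 8.0, 0.9), (144.1, 8.0, 0.9), (151.1, 8.0, 0.4), (158.0, 8.0, 0.1), (165.0, 8.0, 0.4)] 31.2583
True [(166.2, 8.0, 0.4), (167.3, 8.0, 0.8), (168.5, 8.0, 1.6), (169.7, 8.0, 1.0), (170.8, 8.0, 1.4), (172.0, 8.0, 0.6), (173.2, 8.0, 1.3), (174.3, 8.0, 1.4), (175.5, 8.0, 1.0), (176.7, 8.0, 1.4), (177.8, 8.0, 1.3), (179.0, 8.0, 1.3), (180.2, 8.0, 1.2), (181.3, 8.0, 0.3), (182.5, 8.0, 0.5), (183.7, 8.0, 2.0), (184.8, 8.0, 2.8), (186.0, 8.0, 2.5), (187.2, 8.0, 10.4), (188.3, 8.0, 19.8), (189.5, 8.0, 29.0)] 36.5083
38.9917
```

View pics/t4.png

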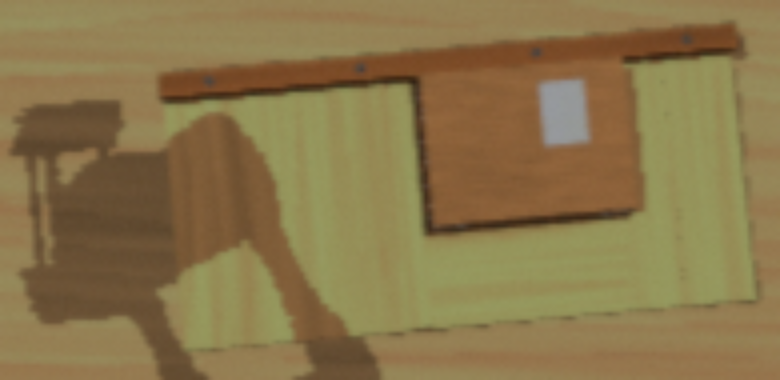

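The carton lies over the recess, with top corners at about (418,75), (430,229), (642,208) and (633,58), and the tail is past the near edge. I'll check that it is level, using the side view and the heights across both views.

```bash
python3 - <<'E'
from h import *
import cv2
C=[((-.08,.06),(418,75)),((.08,.06),(633,58)),((.08,-.06),(642,208)),((-.08,-.06),(430,229))]
for z in(.067,.079):
    a,_,t,e=fit([c[0] for c in C],[ray(crop(c[1]),z) for c in C]);print(z,inb([*t,0]),a-ab);print(e.round(1).tolist())
i=arm.snapshot("scene");c=arm.get_calibration("scene");T=np.linalg.inv(c["cam_to_world"])
def px(p):
    q=c["intrinsics"]@(T@[*p,1])[:3];return (q[:2]/q[2]-[250,170])*5
i=np.ascontiguousarray(cv2.resize(i[170:285,250:400,::-1],None,fx=5,fy=5,interpolation=cv2.INTER_CUBIC))
for z,col in((.067,(0,255,0)),(.079,(0,0,255))):
    for x in(.203,.363):
        for y in (-.05,.07):
            u=px(P(x,y,z));cv2.circle(i,(int(u[0]),int(u[1])),3,col,-1)
cv2.imwrite("pics/s4.png",i)
E
```

```text
0.067 [0.28663298 0.00851055 0.        ] -0.007441471743516059
[[0.5, -3.7], [-0.7, 5.8], [-1.8, 2.0], [2.0, -4.2]]
0.079 [0.28546131 0.00710897 0.        ] -0.007441471743516281
[[0.9, -3.0], [-0.1, 5.2], [-2.2, 1.3], [1.4, -3.5]]
```

View pics/s4.png

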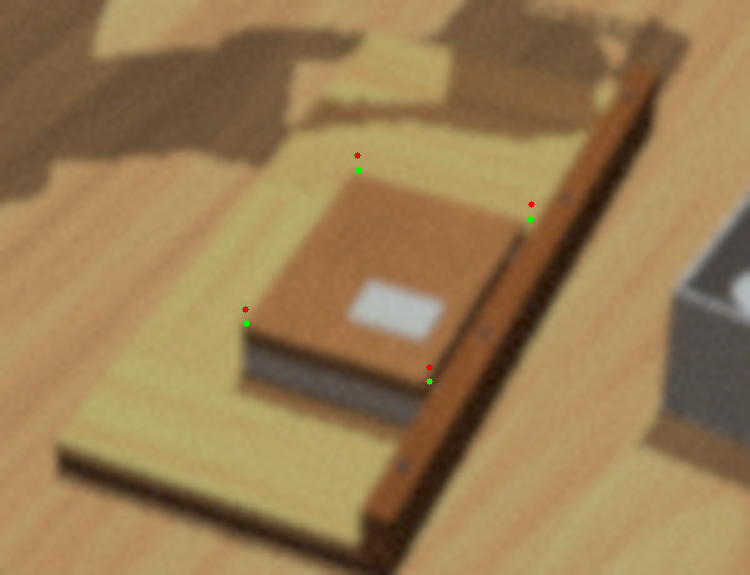

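The carton's top corners, (250,327), (430,385), (352,180) and (525,228), match the green marks for the dropped height of 67 mm at both ends. It is fully home and level.

```bash
python3 -c "
from rig import arm
print(arm.sign_off(),arm.current_t())"
```

```text
the job is handed in; nothing more can be done
the job is handed in; nothing more can be done
```

The carton was tipped over the entry edge, slid along the batten and dropped level into the recess; I handed the job in after about 39 s, with the highest push reading 29 N and the arm clear, though no verdict was returned.

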